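# Sort bag clips by spring stiffness at the weighing bench

### The job

Any of the three yellow clips for closing sample bags (none, some or all) may have a tired spring, which shows only when you squeeze their handles: a good clip resists firmly, a weak one gives easily. Lay every firm clip in the blue tray and every weak clip in the red tray, letting go of them there without throwing or dropping them from a height, and leave the white jar where it stands.

Things in the scene. Friction and masses are not known exactly. Their poses are not given: they have to be found in the camera images.
- clip_a: yellow bag clip lying on its side, 112 mm long, 32 mm high; its handles are squeezed level, from above. Origin: underside of the upright pivot; x along the middle line to the black-lipped jaws (tips 58 mm ahead), handles splay out to 57 mm behind; y across, z up. The frame belongs to the -y half and turns with it when squeezed. All three clips are alike; each may be firm or weak, any number of them
- clip_b: yellow bag clip, same as clip_a. Width over the handles 42 mm behind the pivot: 44 mm at rest, 27 mm squeezed to the stop, where the handles are parallel. Squeezed there to between 40 and 30 mm, a firm clip pushes on each finger with about 12 to 17 N, a weak one with about 3 to 7 N
- clip_c: yellow bag clip, same as clip_a, mass about 90 g. Pinched to its stop it can be carried by the handles; let go, it springs shut again to 44 mm. Which clips are firm and which weak is drawn anew each time and cannot be seen
- keep_tray: shallow blue plastic tray for good, firm clips, fixed to the bench, 200 mm (x) by 210 mm (y) outside, walls 4 mm thick, rim 15 mm high, floor about 4 to 5 mm thick; origin at the centre of its underside, z up. Which side of the bench it is on changes
- reject_tray: shallow red plastic tray for weak clips, fixed to the bench, 200 mm (x) by 210 mm (y) outside, walls 4 mm thick, rim 15 mm high, floor about 4 to 5 mm thick; origin at the centre of its underside, z up. Which side of the bench it is on changes
- jar: closed white jar with a lid, 72 mm across and 110 mm high, 0.4 kg, standing loose beyond the trays; origin at the centre of its underside. Leave alone
Mind the look-alikes: they are no part of the job. Leave any pink look-alike of the clip_a alone. Leave any orange look-alike of the clip_b alone.

How it is judged:
By the outcome, as a careful person would: the job done as asked, in the order asked, and still so for the second after the job is handed in, with the robot touching nothing.
It also fails if it takes over 67 s, if anything falls off the work surface, if the arm or the gripper's body presses on something with over 40 N, if the wrist force passes 120 N, or if a joint passes its speed limit or range.

### The arm

A 6-joint arm with a two-finger parallel gripper is mounted at the origin on the work surface. World frame = base frame: x ahead of the robot, y to its left, z up, the work surface at z = 0. Lengths are in m, angles in rad, forces in N, time in s.
With the tool pointing down it reaches from about 0.325 to 0.775 m from the base axis. Payload 9.3 kg.
Tool frame: the origin (TCP) lies on the mounting face of the last link; the fingertips stand 173 mm ahead of it and the grasp point (between the pads) lies 155 mm ahead of it; z points along the fingers, y is the line along which they close (so a half turn about z gives the same grasp; the last joint's range is limited). The gripper opens to 85 mm and grips with 20 to 120 N. Pads are 22 mm wide; open, the fingers measure 114 mm over their backs; the gripper's body (76 mm by 85 mm) begins 54 mm behind the grasp point. The pads swing forward as they close: fully open they stand 13 mm farther back than shut.
Start: joints at [1.139, 0.259, 0.021, 1.334, 0, 1.418], TCP at [0.151, 0.529, 0.405] pointing down, gripper open.
Joint ranges: [-3.04, 3.04], [-0.91, 1.82], [-1.04, 1.36], [-1.92, 1.95], [-1.52, 1.45], [-3.14, 3.14]. Speed limits (rad/s): [2.22, 2.22, 2.79, 3.14, 3.14, 3.14].

### API

Orientations are given as a unit quaternion [x, y, z, w].
In Python, from workcell import get_state, grab_frame, job_done gives the robot as it stands.
- The arm moves only by the tool arm_command, never from a script. Its argument "rows" is a list of rows, each an object with "dr": the turn, a rotation vector about the tool's x, y, z in degrees, a list of three; "travel": the shift along the tool's x, y, z in mm, a list of three; "hand": the finger opening in mm, from 0 to 85.4. A call has exactly 8 rows; each row shifts and turns the commanded pose from where the row before left it, along the tool's axes as they then stand; what a row does not reach is not made up. A row lasts 1/10 s, in which the tool goes at most 50 mm and 8.59 degrees, less where a joint would pass 70% of its speed; a pose out of reach is approached as far as the arm can. A call is refused whole if a number of a shift passes 50 or a number of a turn 8.59, either way. A call with a gripper value outside its range is refused whole. The fingers move at their own pace and stop on an object; "grip_force" is the grip in N (left out, the last holds). Time passes only in rows, so rows that do not move let the fingers close, or fill a call up. It gives the time, the measured TCP pose, the force, the opening and the grip force at its end, in the units of the state.
- get_state(): the state, without advancing time (a new reading comes with each control period).
- grab_frame(name): name is "scene" or "top" or "wrist"; returns a dict with "image" (420x560x3 uint8, red, green, blue), "mtx" (3x3 intrinsics, pixels), "position" and "attitude" of the camera in the world. Camera axes: x right, y down, z forward; pixel columns grow to the right and rows downward; lengths in m; the calibration is good to about 2 mm. A picture is of the moment at which its call begins. There is no depth.
- job_done(): hands the job in; it is judged then, once.
The state is a dict: "time": time; "q": joint angles; "dq": joint speeds; "joint_torque": joint torques, N m; "eef_pos": TCP position; "tcp_rot": TCP orientation; "force": force on the tool from outside, world axes, zero at the start; "torque": the same for the moment, N m; "gripper_width": finger opening in m; "gripper_force": force on a finger pad.
Only numpy, scipy, OpenCV 4.12 (cv2) and the standard library are available. Lean on these libraries where they do the work, as an engineer would, in place of code of your own. Each camera call takes 0.05 s, during which the arm holds its last target. There are 200 camera calls.

## Working session

There is one attempt and no reset: what is moved stays moved. The work goes in short steps, Python scripts to look and compute and a tool call to move; the robot and the scene stay as the last step left them, time stands still between calls to the robot, and variables do not carry over. Pictures are saved under pics/ and viewed, at most 10 in all, crops included, and the job is handed in when it is done.

Besides the shell and the picture viewer there is one more tool, called after "Call:" in YAML: its name, and indented under it one key for each argument. arm_command: Moves the arm, as the interface text tells. Its arguments: {"type":"object","properties":{"rows":{"type":"array","items":{"type":"object","properties":{"dr":{"type":"array","items":{"type":"number"}},"travel":{"type":"array","items":{"type":"number"}},"hand":{"type":"number"}}}},"grip_force":{"type":"number"}},"required":["rows"]}

```bash
mkdir -p pics; ls; cat > h.py <<'E'
import numpy as np, cv2
from scipy.spatial.transform import Rotation as R
from workcell import get_state, grab_frame, job_done
def rot(a):
    a=np.array(a,float)
    return a if a.shape==(3,3) else R.from_quat(a).as_matrix()
def ray(f,u,v,z):
    d=rot(f["attitude"])@np.linalg.inv(f["mtx"])@np.array([u,v,1.0]); p=np.array(f["position"])
    return p+d*(z-p[2])/d[2]
def proj(f,P):
    c=rot(f["attitude"]).T@(np.array(P)-f["position"]); q=np.array(f["mtx"])@c; return q[:2]/q[2]
E
python3 - <<'E'
from h import *
import pickle
fs={n:grab_frame(n) for n in("top","scene")}
pickle.dump(fs,open("f0.pkl","wb"))
for n,f in fs.items():
    print(n,f["position"],f["attitude"],f["mtx"])
    cv2.imwrite(f"pics/{n}0.png",cv2.resize(f["image"],(784,588),interpolation=cv2.INTER_CUBIC)[:,:,::-1])
print(get_state())
E
```

```text
pics
top [0.31486341 0.02018038 1.14011844] [-0.70343383  0.70435003 -0.07366661  0.06037482] [[536.03143989   0.         279.68515443]
 [  0.         536.03143989 206.76580585]
 [  0.           0.           1.        ]]
scene [1.08478012 0.31785147 1.07697564] [ 0.50201412  0.81832452 -0.24247826 -0.1397537 ] [[536.36094288   0.         271.62166719]
 [  0.         536.36094288 200.04944624]
 [  0.           0.           1.        ]]
{'time': 0.1, 'q': array([1.13939391e+00, 2.59128665e-01, 2.08413532e-02, 1.33369001e+00,
       1.78028148e-05, 1.41817167e+00]), 'dq': array([ 3.01741968e-04, -5.93387182e-04,  1.99775094e-03,  8.80728949e-05,
       -3.00955018e-04, -2.57723692e-03]), 'joint_torque': array([ 5.35894578e-03, -5.56696129e+01,  3.45067799e+01,  1.16770502e-02,
       -1.00472662e-04,  2.96935877e-05]), 'eef_pos': array([0.15134638, 0.52872124, 0.40413188]), 'tcp_rot': array([ 1.38937930e-01,  9.90300915e-01, -5.62936922e-04, -1.78517648e-04]), 'force': array([-0.18704332,  0.51856332, -0.46662401]), 'torque': array([-0.03180172,  0.00123834,  0.00454754]), 'gripper_force': 0.0, 'gripper_width': 0.08534735523026941}
```

View pics/top0.png

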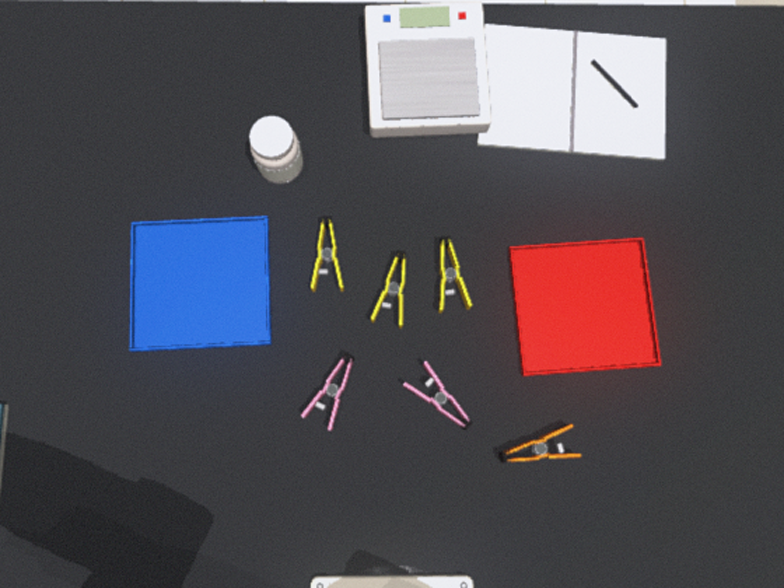

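View pics/scene0.png

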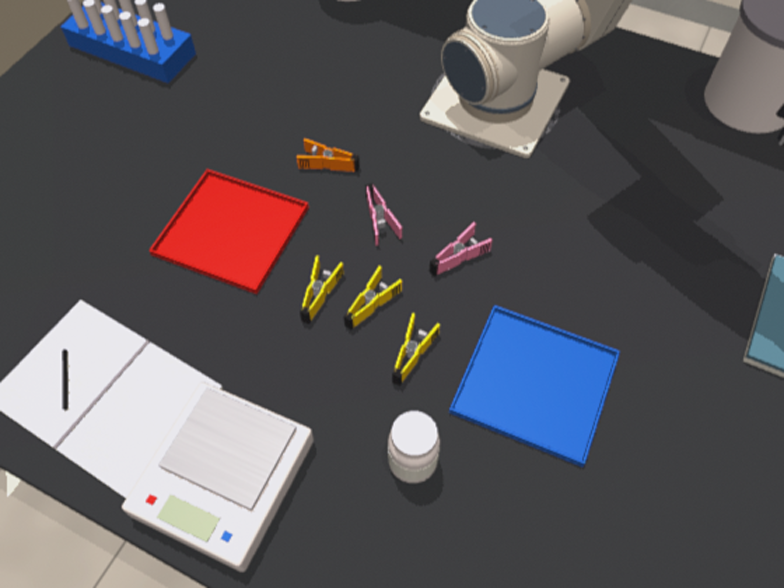

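Candidates in top view (784 px scale): yellow clips (327,255), (393,289), (451,274). The look-alikes are pink at (332,391) and (440,398), and orange at (541,449). I choose the three yellow ones and check them in a close crop.

```bash
python3 - <<'E'
from h import *
import pickle
fs=pickle.load(open("f0.pkl","rb")); f=fs["top"]; im=f["image"]
c=im[145:245,210:345]
cv2.imwrite("pics/crop0.png",cv2.resize(c,None,fx=5.9,fy=5.9,interpolation=cv2.INTER_CUBIC)[:,:,::-1])
hsv=cv2.cvtColor(im,cv2.COLOR_RGB2HSV)
m=cv2.inRange(hsv,(25,120,90),(35,255,255))
n,l,s,ce=cv2.connectedComponentsWithStats(m)
for i in range(1,n):
    if s[i,4]>30: print(s[i],ce[i],ray(f,*ce[i],0.025).round(4))
for nm,lo,hi in(("blue",(100,150,60),(125,255,255)),("red",(0,180,80),(6,255,255))):
    m=cv2.inRange(hsv,lo,hi);n,l,s,ce=cv2.connectedComponentsWithStats(m)
    i=1+np.argmax(s[1:,4]);print(nm,ray(f,*ce[i],0.005).round(3),[ray(f,*p,0.015).round(3)[:2] for p in cv2.boxPoints(cv2.minAreaRect(np.argwhere(l==i)[:,::-1].astype(np.float32)))])
E
```

```text
[235 157  11  49 154] [239.21428571 182.44805195] [0.582 0.085 0.025]
[222 158  10  49 146] [226.69178082 182.7260274 ] [0.5813 0.1117 0.025 ]
[313 171   6  51 180] [315.58888889 196.35      ] [ 0.5518 -0.0777  0.025 ]
[320 171  18  48 160] [327.9375 195.6375] [ 0.5534 -0.1041  0.025 ]
[265 183  20  46 161] [274.21118012 206.32298137] [0.5301 0.0104 0.025 ]
[284 184   6  49 147] [286.70748299 208.36054422] [ 0.5257 -0.0161  0.025 ]
blue [0.543 0.294 0.005] [array([0.64 , 0.411]), array([0.649, 0.191]), array([0.445, 0.178]), array([0.437, 0.391])]
red [ 0.507 -0.297  0.005] [array([ 0.599, -0.183]), array([ 0.617, -0.405]), array([ 0.415, -0.406]), array([ 0.399, -0.191])]
```

View pics/crop0.png

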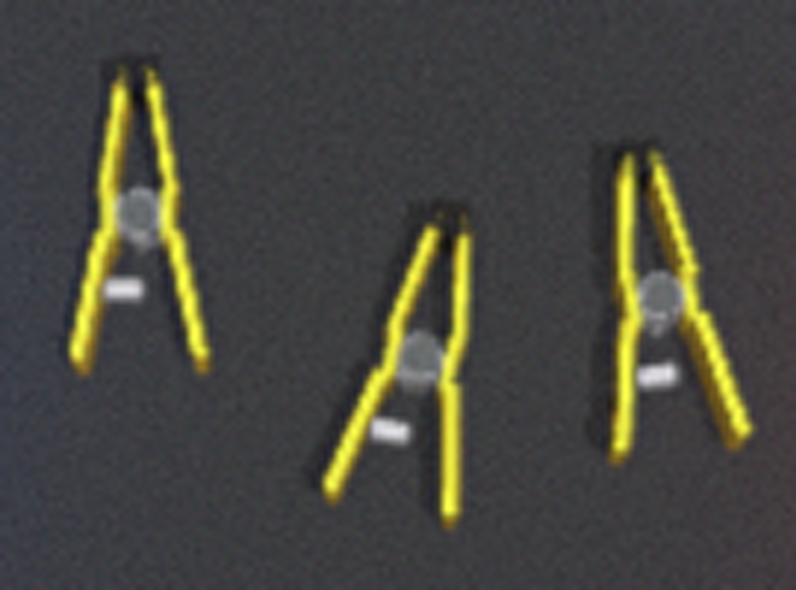

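The crop shows all three yellow clips with black lips away from the robot. The pivots are at (138,212), (420,355) and (660,295), with handles toward the base.

```bash
cat >> h.py <<'E'
def togo(x,y,z,head):
    """shift in tool mm and turn about tool z (deg) to TCP x,y,z with tool x = -clip heading(deg)"""
    s=get_state(); Rm=R.from_quat(s["tcp_rot"]).as_matrix(); 
    d=Rm.T@(np.array([x,y,z])-s["eef_pos"])*1000
    h=np.radians(head); Rt=np.array([[-np.cos(h),-np.sin(h),0],[-np.sin(h),np.cos(h),0],[0,0,-1]]).T if 0 else np.column_stack([[-np.cos(h),-np.sin(h),0],[-np.sin(h),np.cos(h),0],[0,0,-1]])
    r=np.degrees(R.from_matrix(Rm.T@Rt).as_rotvec())
    d2=Rt.T@(np.array([x,y,z])-s["eef_pos"])*1000
    print("t",round(s["time"],2),"pos",s["eef_pos"].round(4),"shift now-axes",d.round(1),"turn",r.round(2),"shift after turn",d2.round(1),"grip",s["gripper_width"],s["gripper_force"],"F",s["force"].round(1))
E
python3 - <<'E'
from h import *
import pickle
f=pickle.load(open("f0.pkl","rb"))["top"]
P=lambda p,z:ray(f,210+(p[0]+.5)/5.9-.5,145+(p[1]+.5)/5.9-.5,z)[:2]
for n,tip,pv,a,b in(("L",(137,70),(138,212),(80,360),(203,362)),("M",(450,215),(420,353),(331,488),(450,515)),("R",(640,155),(660,295),(620,450),(740,432))):
    t,p,a,b=P(tip,.03),P(pv,.034),P(a,.03),P(b,.03)
    v=t-(a+b)/2; hd=np.degrees(np.arctan2(v[1],v[0])); u=v/np.linalg.norm(v)
    mid=(a+b)/2+u*15
    print(n,"tip",t.round(3),"piv",p.round(4),"ends",a.round(3),b.round(3),"len",np.linalg.norm(v).round(3),"head",hd.round(1),"grasp",mid.round(4),(p-42e-3*u).round(4))
    togo(*mid,0.26,hd)
E
```

```text
L tip [0.638 0.099] piv [0.584  0.0977] ends [0.531 0.118] [0.53  0.074] len 0.108 head 1.6 grasp [15.5243  0.5213] [0.542  0.0966]
t 0.1 pos [0.1513 0.5287 0.4041] shift now-axes [-14781.5   4223.4    136.3] turn [ -0.06  -0.02 -17.6 ] shift after turn [-15366.5   -443.3    144.1] grip 0.08534735523026941 0.0 F [-0.2  0.5 -0.5]
M tip [ 0.584 -0.014] piv [ 0.5325 -0.0033] ends [0.484 0.028] [ 0.475 -0.014] len 0.107 head -11.7 grasp [15.1669 -3.0393] [0.4913 0.0052]
t 0.1 pos [0.1513 0.5287 0.4041] shift now-axes [-15417.8    701.9    140.3] turn [-0.07 -0.01 -4.25] shift after turn [-15427.3   -444.     144.1] grip 0.08534735523026941 0.0 F [-0.2  0.5 -0.5]
R tip [ 0.606 -0.083] piv [ 0.5537 -0.0894] ends [ 0.498 -0.075] [ 0.505 -0.118] len 0.106 head 6.8 grasp [15.3956  1.6823] [ 0.512  -0.0944]
t 0.1 pos [0.1513 0.5287 0.4041] shift now-axes [-14338.2   5304.1    135.1] turn [-6.000e-02 -2.000e-02 -2.278e+01] shift after turn [-15273.5   -661.8    144.1] grip 0.08534735523026941 0.0 F [-0.2  0.5 -0.5]
```

Call:
arm_command:
  rows:
    - {"dr":[0,0,-5.9],"travel":[0,0,0],"hand":64}
    - {"dr":[0,0,-5.9],"travel":[0,0,0],"hand":64}
    - {"dr":[0,0,-5.8],"travel":[0,0,0],"hand":64}
    - {"dr":[0,0,0],"travel":[-29.2,-34.1,11.1],"hand":64}
    - {"dr":[0,0,0],"travel":[-29.2,-34.1,11.1],"hand":64}
    - {"dr":[0,0,0],"travel":[-29.2,-34.1,11.1],"hand":64}
    - {"dr":[0,0,0],"travel":[-29.2,-34.1,11.1],"hand":64}
    - {"dr":[0,0,0],"travel":[-29.2,-34.1,11.1],"hand":64}
  grip_force: 20

```text
time: 0.9
eef_pos: [0.3028, 0.361, 0.3486]
tcp_rot: [-0.014, 1.0, -0.0, -0.0]
force: [0.5, 0.7, -0.8]
gripper_width: 0.0638
gripper_force: 0.0
```

Call:
arm_command:
  rows:
    - {"dr":[0,0,0],"travel":[-29.2,-34.1,11.1],"hand":64}
    - {"dr":[0,0,0],"travel":[-29.2,-34.1,11.1],"hand":64}
    - {"dr":[0,0,0],"travel":[-29.2,-34.1,11.1],"hand":64}
    - {"dr":[0,0,0],"travel":[-29.2,-34.1,11.1],"hand":64}
    - {"dr":[0,0,0],"travel":[-29.2,-34.1,11.1],"hand":64}
    - {"dr":[0,0,0],"travel":[-29.2,-34.1,11.1],"hand":64}
    - {"dr":[0,0,0],"travel":[-29.2,-34.1,11.1],"hand":64}
    - {"dr":[0,0,0],"travel":[-29.2,-34.1,11.1],"hand":64}

```text
time: 1.7
eef_pos: [0.5443, 0.0947, 0.2597]
tcp_rot: [-0.014, 1.0, 0.0, -0.0]
force: [1.1, 0.4, 0.3]
gripper_width: 0.0636
gripper_force: 0.0
```

```bash
python3 - <<'E'
from h import *
f=grab_frame("wrist")
togo(.543,.0965,.178,1.6)
print(f["position"],f["attitude"],proj(f,[.543,.0965,.03]),proj(f,[.584,.0977,.034]))
cv2.imwrite("pics/w1.png",f["image"][:,:,::-1])
E
```

```text
t 1.75 pos [0.5481 0.0907 0.2578] shift now-axes [ 5.   6.1 79.8] turn [-0.12  0.03 -0.16] shift after turn [ 4.9  5.9 79.8] grip 0.06374016939344446 0.0 F [ 3.3 -4.   0.1]
[0.47766028 0.09195282 0.22918371] [0.69104319 0.71074812 0.09382677 0.09215724] [286.70078975 226.5945454 ] [286.62047053 293.41599592]
```

View pics/w1.png

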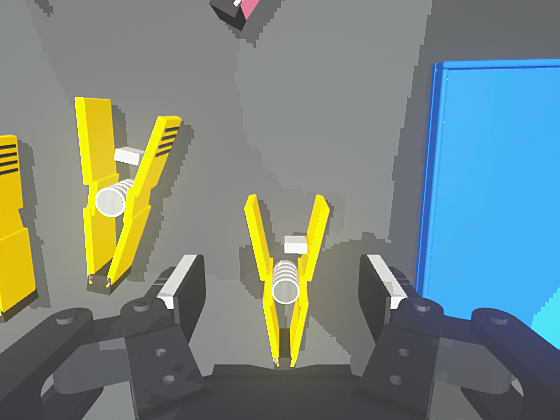

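Call:
arm_command:
  rows:
    - {"dr":[0,0,0],"travel":[0,0,0],"hand":64}
    - {"dr":[0,0,0],"travel":[0,0,27],"hand":64}
    - {"dr":[0,0,0],"travel":[0,0,27],"hand":64}
    - {"dr":[0,0,0],"travel":[0,0,20],"hand":64}
    - {"dr":[0,0,0],"travel":[0,0,8],"hand":64}
    - {"dr":[0,0,0],"travel":[0,0,0],"hand":64}
    - {"dr":[0,0,0],"travel":[0,0,0],"hand":64}
    - {"dr":[0,0,0],"travel":[0,0,0],"hand":64}

```text
time: 2.55
eef_pos: [0.5437, 0.0966, 0.1796]
tcp_rot: [-0.014, 1.0, 0.0, 0.001]
force: [-0.0, 0.0, 0.3]
gripper_width: 0.0639
gripper_force: 0.0
```

```bash
python3 - <<'E'
from h import *
togo(.543,.0965,.178,1.6)
E
```

```text
t 2.55 pos [0.5437 0.0966 0.1796] shift now-axes [ 0.7 -0.1  1.5] turn [0.   0.11 0.04] shift after turn [ 0.7 -0.1  1.6] grip 0.06387019960116999 0.0 F [-0.   0.   0.3]
```

Call:
arm_command:
  rows:
    - {"dr":[0,0,0],"travel":[0,0,0],"hand":50}
    - {"dr":[0,0,0],"travel":[0,0,0],"hand":45}
    - {"dr":[0,0,0],"travel":[0,0,0],"hand":40}
    - {"dr":[0,0,0],"travel":[0,0,0],"hand":35}
    - {"dr":[0,0,0],"travel":[0,0,0],"hand":35}
    - {"dr":[0,0,0],"travel":[0,0,0],"hand":35}
    - {"dr":[0,0,0],"travel":[0,0,0],"hand":35}
    - {"dr":[0,0,0],"travel":[0,0,0],"hand":35}

```text
time: 3.35
eef_pos: [0.5438, 0.0964, 0.1803]
tcp_rot: [-0.014, 1.0, 0.0, 0.002]
force: [-2.5, -0.4, 14.3]
gripper_width: 0.0354
gripper_force: 14.4
```

Call:
arm_command:
  rows:
    - {"dr":[0,0,0],"travel":[0,0,-1],"hand":33}
    - {"dr":[0,0,0],"travel":[0,0,-1],"hand":30}
    - {"dr":[0,0,0],"travel":[0,0,-1],"hand":27}
    - {"dr":[0,0,0],"travel":[0,0,0],"hand":22}
    - {"dr":[0,0,0],"travel":[0,0,0],"hand":20}
    - {"dr":[0,0,0],"travel":[0,0,0],"hand":20}
    - {"dr":[0,0,0],"travel":[0,0,0],"hand":20}
    - {"dr":[0,0,0],"travel":[0,0,0],"hand":20}
  grip_force: 50

```text
time: 4.15
eef_pos: [0.5435, 0.0965, 0.1815]
tcp_rot: [-0.014, 1.0, 0.0, 0.0]
force: [-0.3, 0.6, 3.6]
gripper_width: 0.0253
gripper_force: 50.8
```

Call:
arm_command:
  rows:
    - {"dr":[0,0,0],"travel":[0,0,-20],"hand":20}
    - {"dr":[0,0,0],"travel":[0,0,-30],"hand":20}
    - {"dr":[0,0,0],"travel":[10.1,41.9,0],"hand":20}
    - {"dr":[0,0,0],"travel":[10.1,41.9,0],"hand":20}
    - {"dr":[0,0,0],"travel":[10.1,41.9,0],"hand":20}
    - {"dr":[0,0,0],"travel":[10.1,41.9,0],"hand":20}
    - {"dr":[0,0,0],"travel":[10.1,41.9,0],"hand":20}
    - {"dr":[0,0,0],"travel":[10.1,41.9,0],"hand":20}

```text
time: 4.95
eef_pos: [0.4747, 0.3474, 0.2307]
tcp_rot: [-0.014, 1.0, -0.0, -0.001]
force: [0.2, 0.1, 0.2]
gripper_width: 0.0252
gripper_force: 50.2
```

Call:
arm_command:
  rows:
    - {"dr":[0,0,0],"travel":[0,0,0],"hand":20}
    - {"dr":[0,0,0],"travel":[0,0,0],"hand":20}
    - {"dr":[0,0,0],"travel":[0,0,12],"hand":20}
    - {"dr":[0,0,0],"travel":[0,0,14],"hand":20}
    - {"dr":[0,0,0],"travel":[0,0,10],"hand":20}
    - {"dr":[0,0,0],"travel":[0,0,4],"hand":20}
    - {"dr":[0,0,0],"travel":[0,0,2],"hand":20}
    - {"dr":[0,0,0],"travel":[0,0,0],"hand":20}

```text
time: 5.75
eef_pos: [0.4759, 0.3457, 0.1893]
tcp_rot: [-0.014, 1.0, -0.0, -0.0]
force: [-0.0, 0.5, -2.3]
gripper_width: 0.0255
gripper_force: 50.3
```

```bash
python3 - <<'E'
from h import *
togo(.476,.346,.1865,1.6)
f=grab_frame("top")
cv2.imwrite("pics/t2.png",cv2.resize(f["image"][110:290,70:310],None,fx=3.3,fy=3.3,interpolation=cv2.INTER_CUBIC)[:,:,::-1])
E
```

```text
t 5.75 pos [0.4759 0.3457 0.1893] shift now-axes [-0.1  0.3  2.8] turn [-0.01 -0.01 -0.01] shift after turn [-0.1  0.3  2.8] grip 0.025459889356425527 50.27814745903015 F [-0.   0.5 -2.3]
```

View pics/t2.png

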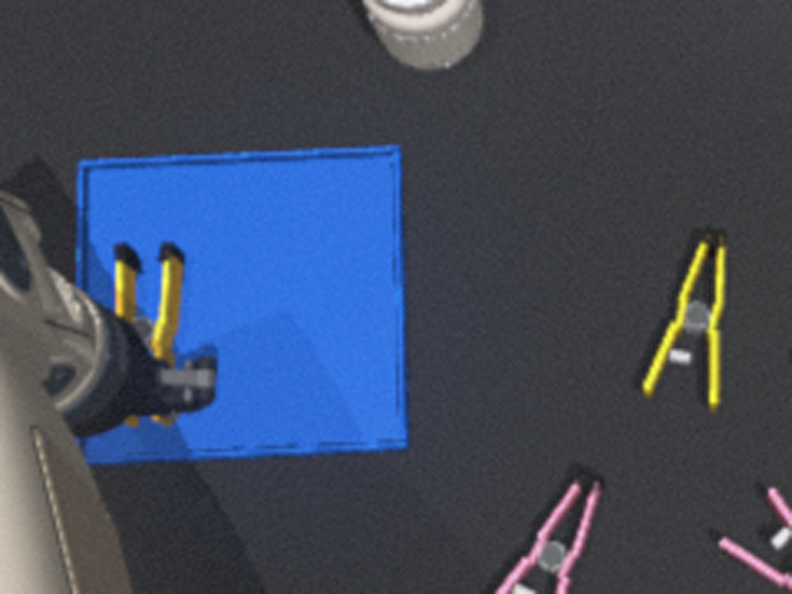

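Call:
arm_command:
  rows:
    - {"dr":[0,0,0],"travel":[0,0,1],"hand":20}
    - {"dr":[0,0,0],"travel":[0,0,1],"hand":20}
    - {"dr":[0,0,0],"travel":[0,0,1],"hand":20}
    - {"dr":[0,0,0],"travel":[0,0,0],"hand":20}
    - {"dr":[0,0,0],"travel":[0,0,0],"hand":20}
    - {"dr":[0,0,0],"travel":[0,0,0],"hand":20}
    - {"dr":[0,0,0],"travel":[0,0,0],"hand":20}
    - {"dr":[0,0,0],"travel":[0,0,0],"hand":20}

```text
time: 6.6
eef_pos: [0.4757, 0.346, 0.1864]
tcp_rot: [-0.014, 1.0, 0.0, 0.0]
force: [0.0, 0.1, -0.5]
gripper_width: 0.0253
gripper_force: 50.3
```

Call:
arm_command:
  rows:
    - {"dr":[0,0,0],"travel":[0,0,1],"hand":20}
    - {"dr":[0,0,0],"travel":[0,0,0.5],"hand":25}
    - {"dr":[0,0,0],"travel":[0,0,1],"hand":31}
    - {"dr":[0,0,0],"travel":[0,0,1],"hand":36}
    - {"dr":[0,0,0],"travel":[0,0,0.5],"hand":42}
    - {"dr":[0,0,0],"travel":[0,0,0],"hand":48}
    - {"dr":[0,0,0],"travel":[0,0,0],"hand":55}
    - {"dr":[0,0,0],"travel":[0,0,0],"hand":55}
  grip_force: 20

```text
time: 7.4
eef_pos: [0.4756, 0.3459, 0.1822]
tcp_rot: [-0.014, 1.0, -0.0, -0.0]
force: [0.3, 0.2, 0.9]
gripper_width: 0.0553
gripper_force: 0.0
```

Call:
arm_command:
  rows:
    - {"dr":[0,0,0],"travel":[0,0,0],"hand":55}
    - {"dr":[0,0,0],"travel":[0,0,-20],"hand":55}
    - {"dr":[0,0,0],"travel":[0,0,-30],"hand":55}
    - {"dr":[0,0,0],"travel":[0,0,-30],"hand":60}
    - {"dr":[0,0,0],"travel":[0,-40,0],"hand":60}
    - {"dr":[0,0,0],"travel":[0,-40,0],"hand":60}
    - {"dr":[0,0,0],"travel":[0,-40,0],"hand":60}
    - {"dr":[0,0,0],"travel":[0,-40,0],"hand":60}

```text
time: 8.2
eef_pos: [0.4799, 0.1847, 0.2624]
tcp_rot: [-0.014, 1.0, -0.0, 0.0]
force: [0.9, -0.1, -0.1]
gripper_width: 0.0603
gripper_force: 0.0
```

```bash
python3 - <<'E'
from h import *
togo(.492,.005,.26,-11.7)
f=grab_frame("top")
cv2.imwrite("pics/t3.png",cv2.resize(f["image"][110:290,70:310],None,fx=3.3,fy=3.3,interpolation=cv2.INTER_CUBIC)[:,:,::-1])
E
```

```text
t 8.2 pos [0.4799 0.1847 0.2624] shift now-axes [  -6.9 -180.     2.4] turn [ 0.    0.02 13.36] shift after turn [ -48.3 -173.5    2.4] grip 0.06028544700010334 0.0 F [ 0.9 -0.1 -0.1]
```

View pics/t3.png

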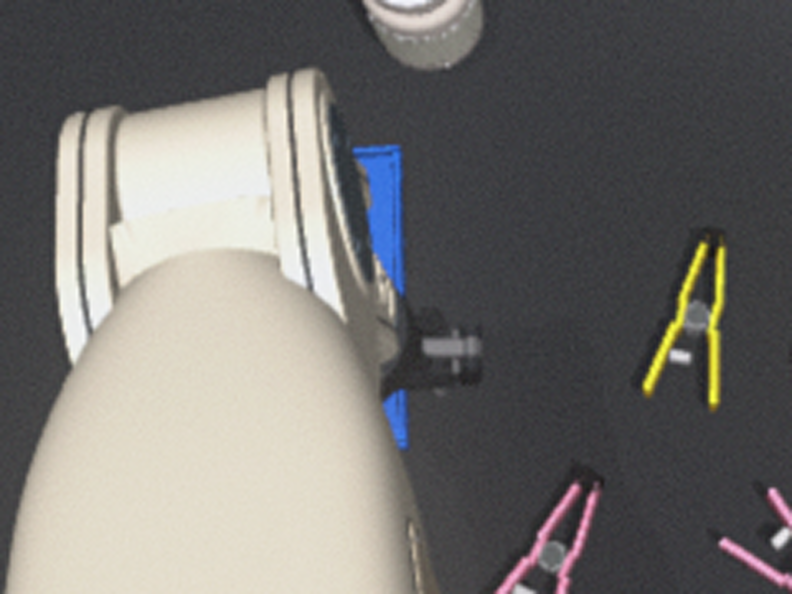

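Call:
arm_command:
  rows:
    - {"dr":[0,0,6.7],"travel":[0,0,0],"hand":62}
    - {"dr":[0,0,6.7],"travel":[0,0,0],"hand":62}
    - {"dr":[0,0,0],"travel":[-9.7,-34.7,0],"hand":62}
    - {"dr":[0,0,0],"travel":[-9.7,-34.7,0],"hand":62}
    - {"dr":[0,0,0],"travel":[-9.7,-34.7,0],"hand":62}
    - {"dr":[0,0,0],"travel":[-9.7,-34.7,0],"hand":62}
    - {"dr":[0,0,0],"travel":[-9.7,-34.7,0],"hand":62}
    - {"dr":[0,0,0],"travel":[0,0,10],"hand":62}

```text
time: 9.05
eef_pos: [0.4931, 0.0031, 0.2531]
tcp_rot: [0.105, 0.995, -0.001, 0.001]
force: [-0.4, 0.4, -0.5]
gripper_width: 0.0619
gripper_force: 0.0
```

Call:
arm_command:
  rows:
    - {"dr":[0,0,0],"travel":[0,0,0],"hand":62}
    - {"dr":[0,0,0],"travel":[0,0,27],"hand":62}
    - {"dr":[0,0,0],"travel":[0,0,25],"hand":62}
    - {"dr":[0,0,0],"travel":[0,0,14],"hand":62}
    - {"dr":[0,0,0],"travel":[0,0,6],"hand":62}
    - {"dr":[0,0,0],"travel":[0,0,0],"hand":62}
    - {"dr":[0,0,0],"travel":[0,0,0],"hand":62}
    - {"dr":[0,0,0],"travel":[0,0,0],"hand":62}

```text
time: 9.85
eef_pos: [0.4926, 0.0065, 0.1812]
tcp_rot: [0.102, 0.995, -0.0, 0.001]
force: [-0.3, -0.9, 0.1]
gripper_width: 0.0622
gripper_force: 0.0
```

Call:
arm_command:
  rows:
    - {"dr":[0,0,0],"travel":[0,0,0],"hand":50}
    - {"dr":[0,0,0],"travel":[0,0,0],"hand":45}
    - {"dr":[0,0,0],"travel":[0,0,0],"hand":40}
    - {"dr":[0,0,0],"travel":[0,0,0],"hand":35}
    - {"dr":[0,0,0],"travel":[0,0,0],"hand":35}
    - {"dr":[0,0,0],"travel":[0,0,0],"hand":35}
    - {"dr":[0,0,0],"travel":[0,0,0],"hand":35}
    - {"dr":[0,0,0],"travel":[0,0,0],"hand":35}

```text
time: 10.65
eef_pos: [0.4926, 0.0062, 0.1811]
tcp_rot: [0.103, 0.995, -0.0, 0.001]
force: [-1.1, 0.0, 7.1]
gripper_width: 0.0349
gripper_force: 5.0
```

```bash
python3 - <<'E'
from h import *
togo(.492,.005,.18,-11.7)
E
```

```text
t 10.65 pos [0.4926 0.0062 0.1811] shift now-axes [ 0.3 -1.3  1.1] turn [ 0.01  0.09 -0.09] shift after turn [ 0.3 -1.3  1.1] grip 0.03494891225484287 5.027204281068407 F [-1.1  0.   7.1]
```

Call:
arm_command:
  rows:
    - {"dr":[0,0,0],"travel":[0,0,-1],"hand":33}
    - {"dr":[0,0,0],"travel":[0,0,-1],"hand":30}
    - {"dr":[0,0,0],"travel":[0,0,0],"hand":27}
    - {"dr":[0,0,0],"travel":[0,0,0],"hand":22}
    - {"dr":[0,0,0],"travel":[0,0,0],"hand":20}
    - {"dr":[0,0,0],"travel":[0,0,0],"hand":20}
    - {"dr":[0,0,0],"travel":[0,0,-25],"hand":20}
    - {"dr":[0,0,0],"travel":[0,0,-35],"hand":20}
  grip_force: 50

```text
time: 11.45
eef_pos: [0.4917, 0.0064, 0.2415]
tcp_rot: [0.103, 0.995, 0.0, -0.002]
force: [0.7, -0.4, -1.1]
gripper_width: 0.0247
gripper_force: 50.1
```

Call:
arm_command:
  rows:
    - {"dr":[0,0,0],"travel":[-5.4,-43,0],"hand":20}
    - {"dr":[0,0,0],"travel":[-5.4,-43,0],"hand":20}
    - {"dr":[0,0,0],"travel":[-5.4,-43,0],"hand":20}
    - {"dr":[0,0,0],"travel":[-5.4,-43,0],"hand":20}
    - {"dr":[0,0,0],"travel":[-5.4,-43,0],"hand":20}
    - {"dr":[0,0,0],"travel":[-5.4,-43,0],"hand":20}
    - {"dr":[0,0,0],"travel":[-5.4,-43,0],"hand":20}
    - {"dr":[0,0,0],"travel":[-5.4,-43,0],"hand":20}

```text
time: 12.25
eef_pos: [0.4639, -0.341, 0.2421]
tcp_rot: [0.103, 0.995, 0.0, -0.0]
force: [1.0, -0.5, -1.2]
gripper_width: 0.0249
gripper_force: 50.1
```

```bash
python3 - <<'E'
from h import *
import pickle
togo(.465,-.34,.187,-11.7)
f=pickle.load(open("f0.pkl","rb"))["top"]
print([ray(f,u/1.4,v/1.4,.015).round(3)[:2] for u,v in((511,247),(524,374),(660,364),(643,239))])
f=grab_frame("top")
cv2.imwrite("pics/t4.png",cv2.resize(f["image"],(784,588),interpolation=cv2.INTER_CUBIC)[:,:,::-1])
E
```

```text
t 12.25 pos [ 0.4639 -0.341   0.2421] shift now-axes [-0.9  1.2 55.1] turn [ 0.02 -0.01 -0.08] shift after turn [-0.9  1.2 55.1] grip 0.02485886737888634 50.1248824596405 F [ 1.  -0.5 -1.2]
[array([ 0.598, -0.187]), array([ 0.402, -0.2  ]), array([ 0.417, -0.406]), array([ 0.611, -0.393])]
```

View pics/t4.png

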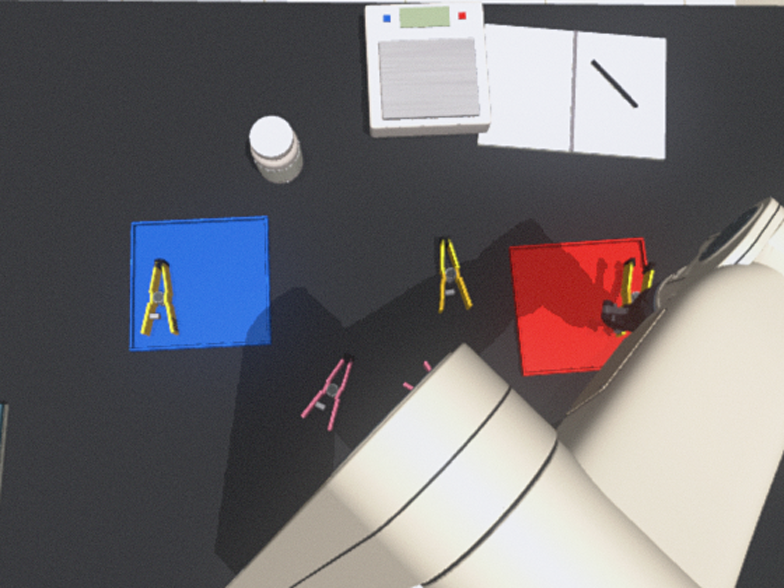

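The blue tray holds the first clip well inside, at (160,298). The second clip hangs over the red tray, jaws at (640,265), within the walls.

Call:
arm_command:
  rows:
    - {"dr":[0,0,0],"travel":[0,0,0],"hand":20}
    - {"dr":[0,0,0],"travel":[0,0,15],"hand":20}
    - {"dr":[0,0,0],"travel":[0,0,18],"hand":20}
    - {"dr":[0,0,0],"travel":[0,0,12],"hand":20}
    - {"dr":[0,0,0],"travel":[0,0,6],"hand":20}
    - {"dr":[0,0,0],"travel":[0,0,3],"hand":20}
    - {"dr":[0,0,0],"travel":[0,0,1],"hand":20}
    - {"dr":[0,0,0],"travel":[0,0,0],"hand":20}

```text
time: 13.1
eef_pos: [0.4646, -0.3393, 0.1878]
tcp_rot: [0.102, 0.995, -0.0, 0.0]
force: [-0.9, -0.8, -0.7]
gripper_width: 0.0252
gripper_force: 50.1
```

Call:
arm_command:
  rows:
    - {"dr":[0,0,0],"travel":[0,0,0],"hand":20}
    - {"dr":[0,0,0],"travel":[0,0,0],"hand":20}
    - {"dr":[0,0,0],"travel":[0,0,0],"hand":20}
    - {"dr":[0,0,0],"travel":[0,0,0],"hand":20}
    - {"dr":[0,0,0],"travel":[0,0,0],"hand":20}
    - {"dr":[0,0,0],"travel":[0,0,0],"hand":20}
    - {"dr":[0,0,0],"travel":[0,0,0],"hand":20}
    - {"dr":[0,0,0],"travel":[0,0,0],"hand":20}

```text
time: 13.9
eef_pos: [0.4644, -0.3393, 0.1874]
tcp_rot: [0.103, 0.995, 0.0, -0.0]
force: [0.1, 0.6, -1.7]
gripper_width: 0.0252
gripper_force: 50.1
```

Call:
arm_command:
  rows:
    - {"dr":[0,0,0],"travel":[0,0,1.5],"hand":20}
    - {"dr":[0,0,0],"travel":[0,0,0.5],"hand":25}
    - {"dr":[0,0,0],"travel":[0,0,1],"hand":31}
    - {"dr":[0,0,0],"travel":[0,0,1],"hand":36}
    - {"dr":[0,0,0],"travel":[0,0,0.5],"hand":42}
    - {"dr":[0,0,0],"travel":[0,0,0],"hand":48}
    - {"dr":[0,0,0],"travel":[0,0,0],"hand":55}
    - {"dr":[0,0,0],"travel":[0,0,0],"hand":55}
  grip_force: 20

```text
time: 14.7
eef_pos: [0.4643, -0.3392, 0.1827]
tcp_rot: [0.103, 0.995, 0.0, -0.0]
force: [-0.1, -0.2, -0.5]
gripper_width: 0.0547
gripper_force: 0.0
```

Call:
arm_command:
  rows:
    - {"dr":[0,0,0],"travel":[0,0,0],"hand":55}
    - {"dr":[0,0,0],"travel":[0,0,-20],"hand":55}
    - {"dr":[0,0,0],"travel":[0,0,-30],"hand":55}
    - {"dr":[0,0,0],"travel":[0,0,-30],"hand":60}
    - {"dr":[0,0,-6.2],"travel":[0,0,0],"hand":60}
    - {"dr":[0,0,-6.2],"travel":[0,0,0],"hand":60}
    - {"dr":[0,0,-6.1],"travel":[0,0,0],"hand":60}
    - {"dr":[0,0,0],"travel":[0,0,0],"hand":60}

```text
time: 15.5
eef_pos: [0.4643, -0.3392, 0.2629]
tcp_rot: [-0.059, 0.998, -0.0, 0.0]
force: [0.5, -0.4, 0.7]
gripper_width: 0.06
gripper_force: 0.0
```

```bash
python3 - <<'E'
from h import *
togo(.512,-.0945,.26,6.8)
E
```

```text
t 15.5 pos [ 0.4643 -0.3392  0.2629] shift now-axes [-76.4 237.3   2.9] turn [-0.    0.    0.01] shift after turn [-76.3 237.4   2.9] grip 0.06004930456635374 0.0 F [ 0.5 -0.4  0.7]
```

Call:
arm_command:
  rows:
    - {"dr":[0,0,0],"travel":[-12.7,39.5,0],"hand":62}
    - {"dr":[0,0,0],"travel":[-12.7,39.5,0],"hand":62}
    - {"dr":[0,0,0],"travel":[-12.7,39.5,0],"hand":62}
    - {"dr":[0,0,0],"travel":[-12.7,39.5,0],"hand":62}
    - {"dr":[0,0,0],"travel":[-12.7,39.5,0],"hand":62}
    - {"dr":[0,0,0],"travel":[-12.7,39.5,0],"hand":62}
    - {"dr":[0,0,0],"travel":[0,0,5],"hand":62}
    - {"dr":[0,0,0],"travel":[0,0,5],"hand":62}

```text
time: 16.3
eef_pos: [0.5125, -0.0941, 0.2528]
tcp_rot: [-0.059, 0.998, -0.0, 0.0]
force: [-0.7, 0.1, 1.0]
gripper_width: 0.0616
gripper_force: 0.0
```

Call:
arm_command:
  rows:
    - {"dr":[0,0,0],"travel":[0,0,0],"hand":62}
    - {"dr":[0,0,0],"travel":[0,0,27],"hand":62}
    - {"dr":[0,0,0],"travel":[0,0,25],"hand":62}
    - {"dr":[0,0,0],"travel":[0,0,14],"hand":62}
    - {"dr":[0,0,0],"travel":[0,0,6],"hand":62}
    - {"dr":[0,0,0],"travel":[0,0,0],"hand":62}
    - {"dr":[0,0,0],"travel":[0,0,0],"hand":62}
    - {"dr":[0,0,0],"travel":[0,0,0],"hand":62}

```text
time: 17.1
eef_pos: [0.5126, -0.0954, 0.1817]
tcp_rot: [-0.058, 0.998, -0.0, 0.001]
force: [0.3, -0.6, 1.3]
gripper_width: 0.0619
gripper_force: 0.0
```

Call:
arm_command:
  rows:
    - {"dr":[0,0,0],"travel":[0,0,0],"hand":50}
    - {"dr":[0,0,0],"travel":[0,0,0],"hand":45}
    - {"dr":[0,0,0],"travel":[0,0,0],"hand":40}
    - {"dr":[0,0,0],"travel":[0,0,0],"hand":35}
    - {"dr":[0,0,0],"travel":[0,0,0],"hand":35}
    - {"dr":[0,0,0],"travel":[0,0,0],"hand":35}
    - {"dr":[0,0,0],"travel":[0,0,0],"hand":35}
    - {"dr":[0,0,0],"travel":[0,0,0],"hand":35}

```text
time: 17.9
eef_pos: [0.5126, -0.0951, 0.1817]
tcp_rot: [-0.059, 0.998, -0.0, 0.001]
force: [-1.5, 0.0, 7.2]
gripper_width: 0.0351
gripper_force: 5.1
```

```bash
python3 - <<'E'
from h import *
togo(.466,-.25,.24,6.8)
togo(.49,.26,.24,6.8)
E
```

```text
t 17.9 pos [ 0.5126 -0.0951  0.1817] shift now-axes [  64.4 -148.5  -58.2] turn [-0.06  0.08 -0.07] shift after turn [  64.6 -148.3  -58.3] grip 0.03510251650918507 5.059046661481261 F [-1.5  0.   7.2]
t 17.9 pos [ 0.5126 -0.0951  0.1817] shift now-axes [-19.2 355.2 -58.6] turn [-0.06  0.08 -0.07] shift after turn [-19.6 355.2 -58.3] grip 0.03510251650918507 5.059046661481261 F [-1.5  0.   7.2]
```

Call:
arm_command:
  rows:
    - {"dr":[0,0,0],"travel":[0,0,-1],"hand":33}
    - {"dr":[0,0,0],"travel":[0,0,-1],"hand":30}
    - {"dr":[0,0,0],"travel":[0,0,0],"hand":27}
    - {"dr":[0,0,0],"travel":[0,0,0],"hand":22}
    - {"dr":[0,0,0],"travel":[0,0,0],"hand":20}
    - {"dr":[0,0,0],"travel":[0,0,0],"hand":20}
    - {"dr":[0,0,0],"travel":[0,0,-25],"hand":20}
    - {"dr":[0,0,0],"travel":[0,0,-35],"hand":20}
  grip_force: 50

```text
time: 18.7
eef_pos: [0.5117, -0.0949, 0.2419]
tcp_rot: [-0.059, 0.998, 0.001, -0.002]
force: [1.5, 0.1, -0.6]
gripper_width: 0.0247
gripper_force: 51.0
```

Call:
arm_command:
  rows:
    - {"dr":[0,0,0],"travel":[16.1,-37.1,0],"hand":20}
    - {"dr":[0,0,0],"travel":[16.1,-37.1,0],"hand":20}
    - {"dr":[0,0,0],"travel":[16.1,-37.1,0],"hand":20}
    - {"dr":[0,0,0],"travel":[16.1,-37.1,0],"hand":20}
    - {"dr":[0,0,0],"travel":[0,0,0],"hand":20}
    - {"dr":[0,0,0],"travel":[0,0,0],"hand":20}
    - {"dr":[0,0,0],"travel":[0,0,0],"hand":20}
    - {"dr":[0,0,0],"travel":[0,0,0],"hand":20}

```text
time: 19.5
eef_pos: [0.466, -0.2489, 0.2428]
tcp_rot: [-0.059, 0.998, 0.0, -0.0]
force: [-0.1, -0.4, -1.0]
gripper_width: 0.0245
gripper_force: 51.0
```

```bash
python3 - <<'E'
from h import *
togo(.466,-.25,.1865,6.8)
f=grab_frame("wrist")
cv2.imwrite("pics/w5.png",f["image"][:,:,::-1])
E
```

```text
t 19.5 pos [ 0.466  -0.2489  0.2428] shift now-axes [ 0.1 -1.1 56.3] turn [ 0.02 -0.01  0.01] shift after turn [ 0.1 -1.1 56.3] grip 0.024501665610827613 51.014689207077026 F [-0.1 -0.4 -1. ]
```

View pics/w5.png

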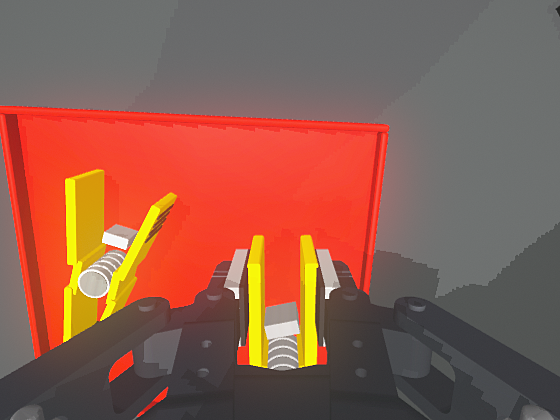

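The held clip is over the red tray, with handles at (257–308, 240). The other weak clip lies well to the left at (95,270), and there is room to lower.

Call:
arm_command:
  rows:
    - {"dr":[0,0,0],"travel":[0,-5,0],"hand":20}
    - {"dr":[0,0,0],"travel":[0,0,15],"hand":20}
    - {"dr":[0,0,0],"travel":[0,0,18],"hand":20}
    - {"dr":[0,0,0],"travel":[0,0,12],"hand":20}
    - {"dr":[0,0,0],"travel":[0,0,6],"hand":20}
    - {"dr":[0,0,0],"travel":[0,0,3],"hand":20}
    - {"dr":[0,0,0],"travel":[0,0,2],"hand":20}
    - {"dr":[0,0,0],"travel":[0,0,0],"hand":20}

```text
time: 20.35
eef_pos: [0.4665, -0.255, 0.1872]
tcp_rot: [-0.059, 0.998, -0.0, 0.0]
force: [0.1, 0.5, -0.8]
gripper_width: 0.0249
gripper_force: 51.0
```

Call:
arm_command:
  rows:
    - {"dr":[0,0,0],"travel":[0,0,1.2],"hand":20}
    - {"dr":[0,0,0],"travel":[0,0,0.5],"hand":25}
    - {"dr":[0,0,0],"travel":[0,0,1],"hand":31}
    - {"dr":[0,0,0],"travel":[0,0,1],"hand":36}
    - {"dr":[0,0,0],"travel":[0,0,0.5],"hand":42}
    - {"dr":[0,0,0],"travel":[0,0,0],"hand":48}
    - {"dr":[0,0,0],"travel":[0,0,0],"hand":54}
    - {"dr":[0,0,0],"travel":[0,0,0],"hand":54}
  grip_force: 20

```text
time: 21.15
eef_pos: [0.4663, -0.2548, 0.1825]
tcp_rot: [-0.059, 0.998, 0.0, -0.0]
force: [-0.0, 0.1, 0.6]
gripper_width: 0.0542
gripper_force: 0.0
```

Call:
arm_command:
  rows:
    - {"dr":[0,0,0],"travel":[0,0,0],"hand":54}
    - {"dr":[0,0,0],"travel":[0,0,-20],"hand":54}
    - {"dr":[0,0,0],"travel":[0,0,-30],"hand":54}
    - {"dr":[0,0,0],"travel":[0,0,-40],"hand":54}
    - {"dr":[0,0,0],"travel":[0,40,-20],"hand":54}
    - {"dr":[0,0,0],"travel":[0,45,0],"hand":54}
    - {"dr":[0,0,0],"travel":[0,45,0],"hand":54}
    - {"dr":[0,0,0],"travel":[0,45,0],"hand":54}

```text
time: 21.95
eef_pos: [0.4452, -0.0796, 0.2929]
tcp_rot: [-0.058, 0.998, -0.0, 0.0]
force: [1.4, 0.5, -0.0]
gripper_width: 0.0536
gripper_force: 0.0
```

```bash
python3 - <<'E'
from h import *
f=grab_frame("scene")
cv2.imwrite("pics/s6.png",cv2.resize(f["image"],(784,588),interpolation=cv2.INTER_CUBIC)[:,:,::-1])
print(get_state()["time"])
E
```

```text
22.0
```

View pics/s6.png

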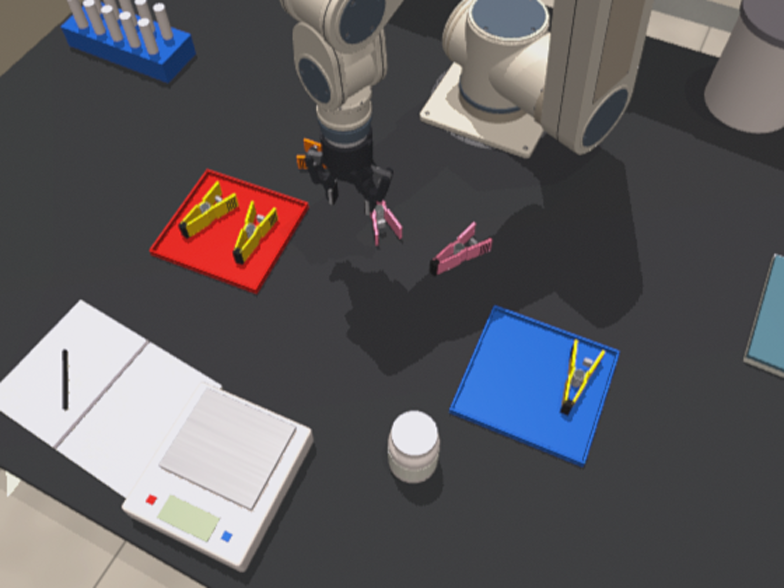

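Two weak clips lie flat in the red tray, at (208,208) and (256,232). The firm clip lies in the blue tray at (580,375). The jar and look-alikes have not moved, and the robot is clear of everything.

```bash
python3 -c "
from workcell import job_done; print(job_done())"
```

```text
the job is handed in; nothing more can be done
None
```

The job is handed in at about 22 s, with no verdict returned: the one firm clip (14.4 N at 35 mm) lies in the blue tray, the two weak ones (5.0 and 5.1 N) lie in the red tray, and the jar was left where it stood.

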